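# Shim the sprung fixture until the pack is snug

### The arm

A 6-joint arm with a two-finger parallel gripper is mounted at the origin on a cart in front of the work surface, level with it; the furniture and walls round the work are solid. World frame = base frame: x ahead of the robot, y to its left, z up, the work surface at z = 0. Lengths are in m, angles in degrees, forces in N, time in s.
With the tool pointing down it reaches from about 0.35 to 0.875 m from the base axis. Payload 4.2 kg.
Tool frame: the origin (TCP) lies on the centre line of the jaws, within the pads' length; the fingertips stand 19 mm ahead of it and the grasp point (between the pads) is the TCP; z points along the fingers, y is the line along which they close (so a half turn about z gives the same grasp; the last joint's range is limited). The gripper opens to 87 mm and grips with 3 to 60 N. Pads are 19 mm wide; open, the fingers measure 117 mm over their backs; the gripper's body (75 mm by 190 mm) begins 51 mm behind the grasp point.
Start: joints at [-53.594, 22.042, 0.453, 0, -68.411, -14.817], TCP at [0.23, -0.581, 0.242] pointing down, gripper open.
Joint ranges: [-179.83, 179.83], [-69.29, 118.12], [-61.27, 80.66], [-181.25, 117.63], [-171.15, -9.14], [-177.46, 177.46]. Speed limits (degrees/s): [159.86, 159.86, 180, 180, 180, 180].

### API

Orientations are given as a 3x3 rotation matrix whose columns are the frame's x, y, z axes.
In Python, from station import sense, capture, finish_job, search_frame, masks_of gives the robot as it stands.
- The arm moves only by the tool drive_tool, never from a script. Its argument "rows" is a list of rows, each a list of 7 numbers: the opening in per cent of the stroke, from 0 (shut) to 100 (fully open), then the shift along the world's x, y, z in mm, then the turn, a rotation vector about the world's x, y, z in rad. In form: [[fingers, dx, dy, dz, wx, wy, wz], ...]. A call has 1 to 5 rows; each row shifts and turns the commanded pose from where the row before left it; what a row does not reach is not made up. A row lasts 1/12 s, in which the tool goes at most 41.7 mm and 7.16 degrees, less where a joint would pass 70% of its speed; a pose out of reach is approached as far as the arm can. A call is refused whole if a number of a shift passes 41.7 or a number of a turn 0.125, either way. A call with a gripper value outside its range is refused whole. The fingers move at their own pace and stop on an object; the grip force is fixed at half the most. Time passes only in rows, so rows that do not move let the fingers close. It gives the time, the measured TCP pose, the force, the opening and the grip force at its end, in the units of the state.
- sense(): the state, without advancing time (a new reading comes with each control period).
- capture(name): name is "scene" or "side" or "wrist"; returns a dict with "frame" (400x640x3 uint8, red, green, blue), "z_map" (400x640 float32, m along the optical axis (not along the pixel's ray), 0 where there is no reading), "fx", "fy", "cx", "cy" (pixels), "R" (3x3) and "t" (3): a world point X has camera coordinates R X + t; the wrist camera has in their place "T_tool_cam" (4x4, takes a point from camera to tool coordinates, whose origin is the TCP and whose axes are the flange's). Camera axes: x right, y down, z forward; pixel columns grow to the right and rows downward; lengths in m; the calibration is good to about 2 mm. The wrist camera is an equidistant fisheye: a pixel r from the principal point sees the ray r / f radians off the axis. A picture is of the moment at which its call begins: read the wrist's pose just before it.
- finish_job(): hands the job in; it is judged then, once.
Trained networks look in a picture, given as the dict that the camera call returned (one of the last four; its "shot" number tells which), for a name from the list of things; names that differ only in an ending like _2 or _b are one class to them, and where a whole thing is asked for, a point or a joint stands for the part that bears it (a point fixed in the world has none). Each returns a list of dicts, best first, with "p" (0 to 1); they miss things now and then, are a little off and sometimes report something else, mostly with a low value. They report only what shows in the picture. A call takes as long as a camera call. They do not tell look-alikes from the thing itself.
- search_frame(label, picture): "xy" ([column, row] in pixels, amid what is visible of it).
- masks_of(label, picture): "region" (400x640 bool, what is visible of it) and "xy" ([column, row] in pixels, amid what is visible of it).
The state is a dict: "time_s": time; "joints": joint angles; "joint_velocities": joint speeds; "effort": joint torques, N m; "tcp_pos": TCP position; "ee_rot": TCP orientation; "wrist_force": force on the tool from outside, world axes, zero at the start; "moment": the same for the moment, N m; "gripper_width": opening from 0.0 (shut) to 1.0 (fully open); "gripper_force": force on a finger pad.
Only numpy, scipy, OpenCV 4.12 (cv2) and the standard library are available. Lean on these libraries where they do the work, as an engineer would, in place of code of your own. Each camera call takes 0.05 s, during which the arm holds its last target. There are 200 camera calls.

### The job

Take the horseshoe shims from the grey rack one at a time and stand them over the rail in the gap between the blue stop and the red sprung pad, each fully down on the fixture's floor, until the pack is snug: the last one must push the red pad back against its spring, so that no play is left. Leave the shims you do not need standing in the rack.

Things in the scene. Friction and masses are not known exactly. Their poses are not given: they have to be found in the camera images.
- fixture: shimming fixture fixed on the bench: dark steel plate 170 x 64 x 12 mm; its top is the gap's floor, 12 mm above this origin. Origin at bench level on the centre line (y = 0), below the red pad's face when that is not pushed back. +x points from the pad through the gap to the blue stop, +z up. Shims stand in the gap with their x along the fixture's x, either way round, centred on y = 0
- rail_top (a point): middle of the top ridge of the steel rail along the fixture's x at y = 0, which the shims straddle: 10 mm wide, 21 mm high from the gap's floor, the top 5 mm roof-shaped
- pad_face (a point): middle of the upright face of the red sprung pad, 18 mm above the gap's floor; at fixture x = 0 until pushed back. Slides to fixture -x by at most 10 mm; yields at 2.5 N, takes 5.5 N at 10 mm. 26 mm wide, slippery. A housing 44 mm high and 54 mm wide stands behind it, fixture x = -37 to -59 mm
- pad_lip (a point): upper edge of the red pad, 58 mm above the gap's floor and 13 mm back (fixture -x) from its upright face; from here the face slopes down to the upright part, which begins 34 mm above the floor, so that the mouth of the gap narrows downwards and guides a shim in
- stop: blue stop, clamped on the fixture; origin at the foot of its flat face, on the gap's floor, y = 0; the face looks to fixture -x, 30 mm wide, 54 mm high. Its fixture x is the free width of the gap, which differs from time to time between 9.5 and 22.5 mm: two or three shims are needed
- shim_rack: grey shim rack fixed on the bench, 150 x 56 mm, 16 mm high; origin at bench level under its centre. Four grooves across it, at rack x = -48, -16, 16 and 48 mm, each 9.5 mm wide, 44 mm long, 10 mm deep, floor 6 mm above the bench, hold one upright shim each (shim x along rack x)
- shim_0_mid (a point): centre of brass shim 0 (all four alike): upright horseshoe plate 8 mm thick (its x), 40 mm wide (y), 58 mm tall (z), 60 g; this point is 29 mm above its feet. A slot 12.5 mm wide, 26 mm high opens at the bottom in the middle; the top corners are bevelled 6 mm. Starts upright in the rack, feet on the groove floor. Grasp it across its width.
- shim_1_mid (a point): centre of brass shim 1 (all four alike): upright horseshoe plate 8 mm thick (its x), 40 mm wide (y), 58 mm tall (z), 60 g; this point is 29 mm above its feet. A slot 12.5 mm wide, 26 mm high opens at the bottom in the middle; the top corners are bevelled 6 mm. Starts upright in the rack, feet on the groove floor. Grasp it across its width.
- shim_2_mid (a point): centre of brass shim 2 (all four alike): upright horseshoe plate 8 mm thick (its x), 40 mm wide (y), 58 mm tall (z), 60 g; this point is 29 mm above its feet. A slot 12.5 mm wide, 26 mm high opens at the bottom in the middle; the top corners are bevelled 6 mm. Starts upright in the rack, feet on the groove floor. Grasp it across its width.
- shim_3_mid (a point): centre of brass shim 3 (all four alike): upright horseshoe plate 8 mm thick (its x), 40 mm wide (y), 58 mm tall (z), 60 g; this point is 29 mm above its feet. A slot 12.5 mm wide, 26 mm high opens at the bottom in the middle; the top corners are bevelled 6 mm. Starts upright in the rack, feet on the groove floor. Grasp it across its width.
Things that resemble listed ones, but are neither listed nor needed, are in the scene too. What is shaped like the part that bears shim_2_mid but green is not meant.

How it is judged:
By the outcome, as a careful person would: the job done as asked, in the order asked, and still so for the second after the job is handed in, with the robot touching nothing.
It also fails if it takes over 72 s, if anything falls off the work surface, if the arm or the gripper's body presses on something with over 40 N, if the wrist force passes 120 N, or if a joint passes its speed limit or range.

## Working session

There is one attempt and no reset: what is moved stays moved. The work goes in short steps, Python scripts to look and compute and a tool call to move; the robot and the scene stay as the last step left them, time stands still between calls to the robot, and variables do not carry over. Pictures are saved under pics/ and viewed, at most 10 in all, crops included, and the job is handed in when it is done.

Besides the shell and the picture viewer there is one more tool, called after "Emit:" in YAML: its name, and indented under it one key for each argument. drive_tool: Moves the arm, as the interface text tells. Its arguments: {"type":"object","properties":{"rows":{"type":"array"}},"required":["rows"]}

```bash
mkdir -p pics
cat > h.py <<'E'
import numpy as np, cv2
from station import *
def world(c,uv,z=None):
    u,v=uv; 
    if z is None:
        z=c["z_map"][int(round(v)),int(round(u))]
    p=np.array([(u-c["cx"])/c["fx"]*z,(v-c["cy"])/c["fy"]*z,z])
    return np.array(c["R"]).T@(p-np.array(c["t"]))
def cloud(c,m):
    v,u=np.nonzero(m&(c["z_map"]>0)); z=c["z_map"][v,u]
    p=np.stack([(u-c["cx"])/c["fx"]*z,(v-c["cy"])/c["fy"]*z,z],1)
    return (p-np.array(c["t"]))@np.array(c["R"])
E
python3 - <<'E'
from h import *
np.set_printoptions(precision=4,suppress=True)
ims=[]
for n in("scene","side"):
    c=capture(n); ims.append(c["frame"]); cv2.imwrite(f"pics/{n}0.png",c["frame"][:,:,::-1])
    print(n,-np.array(c["R"]).T@np.array(c["t"]))
    for l in("fixture","stop","shim_rack","shim_0_mid","pad_face","pad_lip","rail_top"):
        for d in masks_of(l,c)[:6] if l in("fixture","stop","shim_rack","shim_0_mid") else search_frame(l,c)[:3]:
            print(l,round(d["p"],2),np.round(d["xy"],0),world(c,d["xy"]))
print(sense()["time_s"])
E
```

```text
scene [-0.244   0.0612  0.7297]
fixture 0.74 [290. 240.] [ 0.4315 -0.2372  0.0125]
stop 0.79 [276. 235.] [ 0.4358 -0.2054  0.039 ]
shim_rack 0.71 [257. 211.] [ 0.5559 -0.2107  0.0155]
pad_face 0.54 [290. 227.] [ 0.432  -0.237   0.0512]
pad_lip 0.47 [289. 226.] [ 0.4311 -0.2349  0.0552]
rail_top 0.66 [291. 241.] [ 0.428  -0.2378  0.014 ]
side [0.4255 0.3892 0.5817]
fixture 0.73 [328. 251.] [ 0.4343 -0.1819  0.0325]
stop 0.79 [326. 244.] [ 0.4368 -0.1919  0.0427]
shim_rack 0.86 [259. 275.] [ 0.5655 -0.1353  0.0164]
shim_0_mid 0.78 [263. 224.] [ 0.5656 -0.236   0.0579]
shim_0_mid 0.3 [252. 247.] [ 0.5793 -0.1731  0.0536]
pad_lip 0.69 [324. 223.] [ 0.441  -0.2337  0.0629]
rail_top 0.71 [328. 253.] [ 0.4336 -0.1791  0.03  ]
0.8
```

View pics/scene0.png

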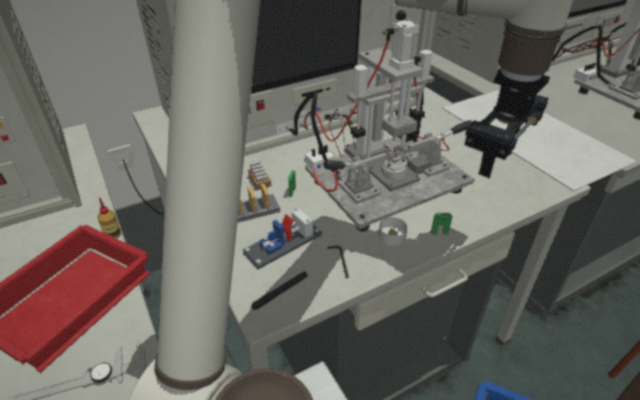

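View pics/side0.png

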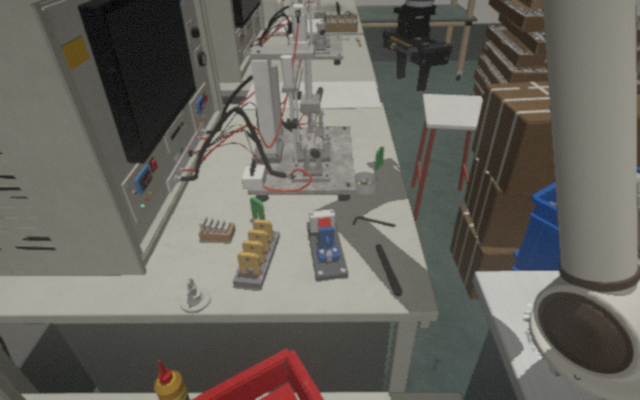

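The scene picture shows the fixture (blue stop at ~(276,235), red pad ~(289,226)) and the rack partly hidden behind the arm. The side picture shows four brass shims in the rack at ~(250,262) to (264,228), the fixture at ~(327,245), green look-alikes and a tall device at ~(300,130). Next I'll measure the geometry from depth and the obstacle heights.

Run:
```python
from h import *
np.set_printoptions(precision=4,suppress=True,linewidth=160)
c=capture("side"); s=capture("scene")
# height map of obstacles
A=np.ones((400,640),bool)
P=np.vstack([cloud(c,A),cloud(s,A)])
for x0 in np.arange(.25,.75,.05):
    row=[]
    for y0 in np.arange(-.65,0.05,.05):
        q=P[(abs(P[:,0]-x0-.025)<.025)&(abs(P[:,1]-y0-.025)<.025)&(P[:,2]<.5)]
        row.append(int(1000*q[:,2].max()) if len(q) else -1)
    print(round(x0,2),row)
C=cloud(c,A); f=c["frame"].reshape(-1,3)[(c["z_map"]>0).ravel()].astype(float)
hsv=cv2.cvtColor(c["frame"],cv2.COLOR_RGB2HSV).reshape(-1,3)[(c["z_map"]>0).ravel()]
br=(hsv[:,0]>12)&(hsv[:,0]<30)&(hsv[:,1]>90)&(C[:,2]>.03)&(C[:,2]<.075)&(abs(C[:,0]-.57)<.06)&(abs(C[:,1]+.19)<.12)
q=C[br]; print(len(q))
top=q[q[:,2]>.056]; print(len(top))
# rack top plane
r=C[(abs(C[:,2]-.016)<.004)&(abs(C[:,0]-.565)<.07)&(abs(C[:,1]+.19)<.12)]
for n,a in(("brass top",top),("rack",r)):
    rect=cv2.minAreaRect((a[:,:2]*1000).astype(np.float32)); print(n,rect)
fx=C[(abs(C[:,2]-.012)<.004)&(abs(C[:,0]-.43)<.06)&(abs(C[:,1]+.2)<.13)]
print("fix",cv2.minAreaRect((fx[:,:2]*1000).astype(np.float32)))
np.save("top.npy",top)
for col,lo,hi in(("blue",100,125),("red",170,181)):
    m=(hsv[:,0]>lo)&(hsv[:,0]<hi)&(hsv[:,1]>120)&(C[:,2]>.02)&(C[:,2]<.09)&(abs(C[:,0]-.43)<.06)&(abs(C[:,1]+.2)<.13)
    q=C[m]; print(col,len(q),q.mean(0),q.min(0),q.max(0))
```

```text
0.25 [393, 473, 499, 499, 4, 3, 6, 8, 4, 3, 14, 10, -1, -1]
0.3 [3, 4, 498, 499, 32, 4, 9, 7, 18, 18, 21, 18, -1, -1]
0.35 [47, 48, 47, 499, 499, 52, 9, 7, 4, 13, 15, 4, -1, -1]
0.4 [126, 85, 85, 68, 125, 155, 163, 61, 71, 53, 18, 3, -1, -1]
0.45 [257, 418, 417, 410, 140, 167, 169, 60, 71, 31, 16, 2, -1, 61]
0.5 [332, 418, 418, 367, 331, 100, 5, 17, 59, 17, 3, 3, -1, -1]
0.55 [64, 326, 327, 69, 183, 220, 61, 19, 67, 65, 66, 2, -1, -1]
0.6 [156, 322, 322, 163, 242, 238, 60, 30, 24, 17, 60, 4, -1, -1]
0.65 [156, 2, 144, 162, 228, 185, 4, 45, 23, 2, 21, 55, -1, -1]
0.7 [112, 105, 127, 123, 165, 158, 3, 46, 20, 3, 3, 7, -1, -1]
921
393
brass top ((575.34130859375, -192.10830688476562), (105.59418487548828, 38.73462677001953), 82.38200378417969)
rack ((572.9746704101562, -212.13133239746094), (190.8804168701172, 55.64812469482422), 82.07142639160156)
fix ((427.10577392578125, -218.54307556152344), (105.7073974609375, 169.66873168945312), 0.799750566482544)
blue 28 [ 0.4336 -0.1953  0.046 ] [ 0.4158 -0.213   0.0244] [ 0.4494 -0.1735  0.0669]
red 6 [ 0.4425 -0.2317  0.0556] [ 0.4374 -0.2325  0.055 ] [ 0.4476 -0.2308  0.0563]
```

Emit:
drive_tool:
  rows:
    - [100,10,38,6,0,0,0]
    - [100,10,38,6,0,0,0]
    - [100,10,38,6,0,0,0]
    - [100,10,38,6,0,0,0]
    - [100,10,38,6,0,0,0]

```text
time_s: 1.32
tcp_pos: [0.28, -0.3895, 0.2718]
ee_rot: [[-0.93, -0.367, 0.0], [-0.367, 0.93, -0.0], [-0.0, -0.0, -1.0]]
wrist_force: [1.0, -0.3, 0.6]
gripper_width: 1.006
gripper_force: 0.0
```

Emit:
drive_tool:
  rows:
    - [100,16,38,6,0,0,0]
    - [100,16,38,6,0,0,0]
    - [100,25,30,6,0,0,0]
    - [100,30,20,6,0,0,0]
    - [100,35,10,6,0,0,0]

```text
time_s: 1.73
tcp_pos: [0.402, -0.2526, 0.3032]
ee_rot: [[-0.929, -0.37, 0.003], [-0.37, 0.929, -0.0], [-0.002, -0.001, -1.0]]
wrist_force: [0.3, -1.1, 0.1]
gripper_width: 1.003
gripper_force: 0.0
```

Emit:
drive_tool:
  rows:
    - [100,20,0,0,0,0,0]
    - [100,20,0,0,0,0,0]
    - [100,0,0,0,0,0,0]

```text
time_s: 1.98
tcp_pos: [0.4452, -0.2546, 0.3011]
ee_rot: [[-0.929, -0.37, 0.001], [-0.37, 0.929, -0.0], [-0.001, -0.001, -1.0]]
wrist_force: [-0.0, -0.8, -0.0]
gripper_width: 1.001
gripper_force: 0.0
```

```bash
cat >> h.py <<'E'
def wrist():
    st=sense(); c=capture("wrist"); T=np.eye(4); T[:3,:3]=np.array(st["ee_rot"]); T[:3,3]=st["tcp_pos"]
    c["W"]=T@np.array(c["T_tool_cam"]); return c
def wcloud(c,m):
    v,u=np.nonzero(m&(c["z_map"]>0)); z=c["z_map"][v,u]
    dx=(u-c["cx"])/c["fx"]; dy=(v-c["cy"])/c["fy"]; r=np.hypot(dx,dy)+1e-9; k=np.tan(r)/r
    p=np.stack([dx*k*z,dy*k*z,z],1)
    return p@c["W"][:3,:3].T+c["W"][:3,3], (v,u)
def wproj(c,X):
    p=(np.atleast_2d(X)-c["W"][:3,3])@c["W"][:3,:3]
    r=np.hypot(p[:,0],p[:,1]); k=np.arctan2(r,p[:,2])/r
    return np.stack([c["cx"]+c["fx"]*k*p[:,0],c["cy"]+c["fy"]*k*p[:,1]],1)
E
python3 - <<'E'
from h import *
np.set_printoptions(precision=4,suppress=True,linewidth=160)
s=sense(); print(s["time_s"],s["tcp_pos"],s["ee_rot"],s["joints"],s["wrist_force"])
c=wrist(); print(c["W"],c["fx"],c["cx"],c["cy"])
cv2.imwrite("pics/w1.png",c["frame"][:,:,::-1])
E
```

```text
1.9833 [ 0.4452 -0.2546  0.3011] [[-0.929  -0.3701  0.0007]
 [-0.3701  0.929  -0.0004]
 [-0.0005 -0.0007 -1.    ]] [-11.6069   8.7472  -9.2602   0.0154 -71.9461 -56.6757] [-0.0096 -0.7585 -0.0242]
[[-0.3695  0.8858  0.2808  0.3679]
 [ 0.9292  0.3527  0.1104 -0.2852]
 [-0.0013  0.3017 -0.9534  0.4444]
 [ 0.      0.      0.      1.    ]] 309.70691628693146 324.7512720335783 194.64660116238687
```

View pics/w1.png

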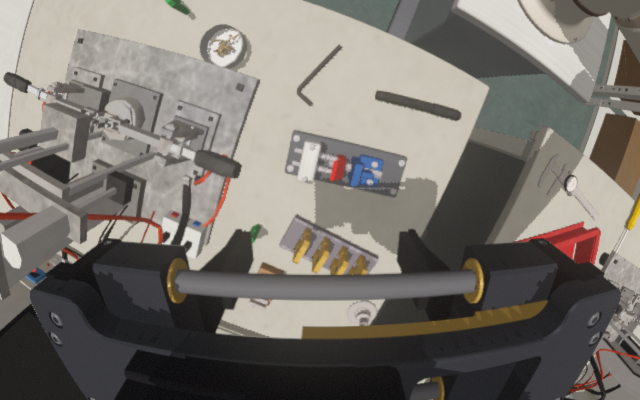

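The wrist picture shows the fixture at (347,163), with the white housing at (312,160), red pad at (340,168) and blue stop at (368,172). Four brass shims stand in the rack at (300,245), (320,255), (342,262) and (362,270). The fixture's +x runs towards picture right.

```bash
cat >> h.py <<'E'
def feats(c,show=True):
    P,(v,u)=wcloud(c,np.ones((400,640),bool)); hsv=cv2.cvtColor(c["frame"],cv2.COLOR_RGB2HSV)[v,u].astype(int)
    H,S,V=hsv.T; roi=(abs(P[:,0]-.5)<.15)&(abs(P[:,1]+.2)<.13)&(P[:,2]<.09)
    return P[roi],H[roi],S[roi],V[roi]
E
python3 - <<'E'
from h import *
np.set_printoptions(precision=4,suppress=True,linewidth=160)
c=wrist(); P,H,S,V=feats(c)
b=(H>10)&(H<32)&(S>90)&(P[:,2]>.058)&(P[:,0]>.53)
q=P[b]; print("brass top z",np.percentile(q[:,2],[5,50,95]))
k=cv2.kmeans((q[:,:2]).astype(np.float32),4,None,(3,100,1e-7),20,cv2.KMEANS_PP_CENTERS)
for i in range(4):
    a=q[k[1].ravel()==i]; print(k[2][i],len(a),cv2.minAreaRect((a[:,:2]*1000).astype(np.float32)))
for n,lo,hi in(("blue",100,125),("red",-1,5),("red2",170,181)):
    a=P[(H>lo)&(H<hi)&(S>120)&(P[:,2]>.02)&(P[:,0]<.52)]
    if len(a): print(n,len(a),a.min(0),a.max(0)); 
for n,z,x in(("fix",.012,.43),("rack",.016,.575)):
    a=P[(abs(P[:,2]-z)<.003)&(abs(P[:,0]-x)<.06)&(S<60)&(V<140)]
    print(n,len(a),cv2.minAreaRect((a[:,:2]*1000).astype(np.float32)))
for l in("fixture","stop","shim_rack","shim_0_mid","pad_face","pad_lip","rail_top"):
    for d in search_frame(l,c)[:5]:
        uv=np.round(d["xy"]).astype(int); m=np.zeros((400,640),bool); m[uv[1],uv[0]]=1
        print(l,round(d["p"],2),uv,wcloud(c,m)[0])
E
```

```text
brass top z [0.0587 0.0635 0.0651]
[ 0.575  -0.2099] 148 ((576.8428955078125, -210.04176330566406), (8.602399826049805, 38.46352005004883), 81.24980926513672)
[ 0.5698 -0.2414] 149 ((572.3467407226562, -241.63174438476562), (9.318194389343262, 38.06623077392578), 80.05494689941406)
[ 0.5724 -0.1776] 85 ((575.1473388671875, -177.41195678710938), (8.432106018066406, 23.999675750732422), 81.71621704101562)
[ 0.5687 -0.1456] 22 ((568.3941650390625, -145.18191528320312), (5.639314651489258, 9.014025688171387), 19.152299880981445)
blue 429 [ 0.4156 -0.2202  0.0235] [ 0.4556 -0.1759  0.0684]
red 269 [ 0.43   -0.2471  0.0226] [ 0.4578 -0.2275  0.0711]
fix 2497 ((442.15167236328125, -223.5042266845703), (64.19585418701172, 169.1598358154297), 8.703169822692871)
rack 496 ((574.5476684570312, -218.86227416992188), (198.7608642578125, 53.62278747558594), 82.2244873046875)
fixture 0.57 [331 165] [[ 0.4447 -0.245   0.0316]]
fixture 0.42 [335 168] [[ 0.4393 -0.2426  0.0689]]
stop 0.58 [364 170] [[ 0.4347 -0.1999  0.0295]]
shim_rack 0.57 [321 245] [[ 0.5667 -0.2119  0.022 ]]
shim_0_mid 0.55 [304 246] []
pad_face 0.87 [333 167] [[ 0.4393 -0.2453  0.0678]]
pad_face 0.6 [321 257] [[ 0.5663 -0.2117  0.0603]]
pad_lip 0.77 [334 169] [[ 0.4409 -0.2434  0.0692]]
rail_top 0.93 [333 165] [[ 0.437  -0.2462  0.0675]]
```

Emit:
drive_tool:
  rows:
    - [100,6,17,-4,0,0,0.116]
    - [100,6,17,-4,0,0,0.116]
    - [100,6,17,-4,0,0,0.116]
    - [100,6,17,-4,0,0,0.116]
    - [100,6,17,-4,0,0,0.116]

```text
time_s: 2.85
tcp_pos: [0.4719, -0.1696, 0.2816]
ee_rot: [[-0.572, -0.82, 0.0], [-0.82, 0.572, -0.0], [-0.0, -0.0, -1.0]]
wrist_force: [0.4, -0.3, 0.8]
gripper_width: 0.997
gripper_force: 0.0
```

Emit:
drive_tool:
  rows:
    - [100,6,17,-4,0,0,0.116]
    - [100,6,17,-4,0,0,0.116]
    - [100,6,17,-4,0,0,0.116]
    - [100,6,17,-4,0,0,0.116]
    - [100,0,0,0,0,0,0]

```text
time_s: 3.27
tcp_pos: [0.4963, -0.1003, 0.2649]
ee_rot: [[-0.144, -0.99, -0.001], [-0.99, 0.144, 0.0], [-0.0, 0.001, -1.0]]
wrist_force: [-1.7, -0.1, -0.8]
gripper_width: 1.0
gripper_force: 0.0
```

```bash
cat > m.py <<'E'
from h import *
np.set_printoptions(precision=4,suppress=True,linewidth=160)
import sys
s=sense(); print(s["time_s"],s["tcp_pos"],s["ee_rot"][0],s["joints"])
c=wrist(); P,H,S,V=feats(c); cv2.imwrite(f"pics/{sys.argv[1]}.png",c["frame"][:,:,::-1])
b=(H>10)&(H<32)&(S>90)&(P[:,2]>.055)&(P[:,0]>.53)
q=P[b]; print("brass top z",np.percentile(q[:,2],[5,50,95]))
k=cv2.kmeans((q[:,:2]).astype(np.float32),4,None,(3,100,1e-7),20,cv2.KMEANS_PP_CENTERS)
for i in range(4):
    a=q[k[1].ravel()==i]; print(k[2][i],len(a),cv2.minAreaRect((a[:,:2]*1000).astype(np.float32)))
for n,z,x in(("fix",.012,.43),("rack",.016,.575)):
    a=P[(abs(P[:,2]-z)<.003)&(abs(P[:,0]-x)<.06)&(S<60)&(V<140)]
    r=cv2.minAreaRect((a[:,:2]*1000).astype(np.float32)); print(n,len(a),r)
    if n=="fix": R=r
(w,h),a=R[1],R[2]; a=a if w<h else a-90   # short axis direction
a=np.radians(a); ux=np.array([-np.sin(a),np.cos(a)]); uy=np.array([np.cos(a),np.sin(a)]); o=np.array(R[0])/1000
print("axis deg",np.degrees(a))
for n,m in(("blue",(H>100)&(H<125)),("red",(H<6)|(H>170))):
    g=P[m&(S>120)&(P[:,2]>.02)&(P[:,0]<.52)]
    for lo,hi in((.014,.03),(.03,.046),(.046,.058),(.058,.066),(.066,.075)):
        e=g[(g[:,2]>=lo)&(g[:,2]<hi)]
        if len(e)>3:
            X=(e[:,:2]-o)@ux*1000; Y=(e[:,:2]-o)@uy*1000
            print(n,lo,len(e),"x",np.percentile(X,[2,50,98]),"y",np.percentile(Y,[2,98]))
E
python3 m.py w2
```

```text
3.2667 [ 0.4963 -0.1003  0.2649] [-0.1442 -0.9895 -0.0006] [  6.9511   9.4409 -13.6467  -0.0316 -66.9442 -15.2299]
brass top z [0.0577 0.0638 0.0652]
[ 0.5846 -0.1463] 250 ((585.7885131835938, -146.1920623779297), (8.973024368286133, 39.40177536010742), 84.4942626953125)
[ 0.5755 -0.2089] 244 ((576.8319091796875, -209.00820922851562), (8.35791015625, 39.43400192260742), 82.17877960205078)
[ 0.5714 -0.2403] 252 ((572.4979858398438, -240.59283447265625), (8.30159854888916, 38.84309768676758), 81.93627166748047)
[ 0.5805 -0.1778] 245 ((582.2233276367188, -177.94993591308594), (8.741180419921875, 39.340476989746094), 82.04309844970703)
fix 2790 ((442.8440856933594, -222.47598266601562), (63.339576721191406, 167.8079376220703), 8.784191131591797)
rack 965 ((576.8599853515625, -223.13998413085938), (211.46865844726562, 66.65509796142578), 89.8438491821289)
axis deg 8.784191131591797
blue 0.014 286 x [16.0978 28.8136 45.9238] y [-19.6967  18.5033]
blue 0.046 77 x [18.0659 25.5185 32.2336] y [-4.5372  2.1873]
blue 0.058 75 x [ 4.6677  8.947  13.3489] y [-14.0495  13.3854]
blue 0.066 124 x [ 5.2963  9.3658 13.3603] y [-13.6164  13.0087]
red 0.03 28 x [-19.0079  -6.1434  -5.7337] y [-10.8192  11.764 ]
red 0.046 136 x [-12.5414  -9.4668  -6.5489] y [-12.0612  11.7697]
red 0.058 105 x [-17.2071 -14.3635 -11.8994] y [-12.2675  11.3463]
red 0.066 147 x [-23.5089 -19.4783 -15.9412] y [-12.6336  11.0884]
```

View pics/w2.png

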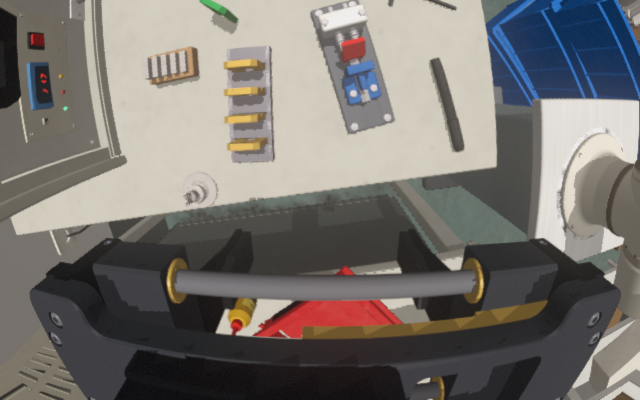

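The picture shows four shims at (243,64), (243,91), (246,118) and (247,146), with the fixture at (350,65). The gap comes out at about 10.7 mm, so two shims are needed. Before moving I'll check clearance to the device's lever.

Run:
```python
from h import *
A=np.ones((400,640),bool)
for n in("side","scene"):
    P=cloud(capture(n),A)
    q=P[(P[:,0]>.36)&(P[:,0]<.64)&(P[:,1]<-.26)&(P[:,1]>-.42)&(P[:,2]>.09)&(P[:,2]<.26)]
    for x in np.arange(.36,.64,.03):
        a=q[(q[:,0]>=x)&(q[:,0]<x+.03)]
        if len(a): print(n,round(x,2),len(a),"ymax",a[:,1].max().round(3),"ymax@z>.13",a[a[:,2]>.13][:,1].max(initial=-1).round(3),"zmax for y>-.36",a[a[:,1]>-.36][:,2].max(initial=0).round(3))
```

```text
side 0.45 21 ymax -0.36 ymax@z>.13 -0.36 zmax for y>-.36 0.148
side 0.48 35 ymax -0.38 ymax@z>.13 -1.0 zmax for y>-.36 0.0
side 0.51 1 ymax -0.396 ymax@z>.13 -1.0 zmax for y>-.36 0.0
side 0.54 5 ymax -0.401 ymax@z>.13 -1.0 zmax for y>-.36 0.0
side 0.57 172 ymax -0.379 ymax@z>.13 -0.379 zmax for y>-.36 0.0
scene 0.42 1 ymax -0.341 ymax@z>.13 -0.341 zmax for y>-.36 0.159
scene 0.45 272 ymax -0.336 ymax@z>.13 -0.336 zmax for y>-.36 0.17
scene 0.48 19 ymax -0.382 ymax@z>.13 -1.0 zmax for y>-.36 0.0
scene 0.54 7 ymax -0.413 ymax@z>.13 -0.413 zmax for y>-.36 0.0
scene 0.57 314 ymax -0.38 ymax@z>.13 -0.38 zmax for y>-.36 0.0
scene 0.6 120 ymax -0.381 ymax@z>.13 -0.381 zmax for y>-.36 0.0
scene 0.63 12 ymax -0.398 ymax@z>.13 -0.398 zmax for y>-.36 0.0
```

Emit:
drive_tool:
  rows:
    - [70,22,-11.5,-34,0,0,0]
    - [70,22,-11.5,-34,0,0,0]
    - [70,22,-11.5,-34,0,0,0]
    - [70,23,-11.5,-34,0,0,0.006]
    - [70,0,0,0,0,0,0]

```text
time_s: 3.83
tcp_pos: [0.5822, -0.1497, 0.1208]
ee_rot: [[-0.149, -0.989, -0.016], [-0.989, 0.149, 0.001], [0.002, 0.016, -1.0]]
wrist_force: [-0.7, 0.2, -2.3]
gripper_width: 0.737
gripper_force: 0.0
```

Emit:
drive_tool:
  rows:
    - [70,0,0,0,0,0,0]
    - [70,0,0,0,0,0,0]

```text
time_s: 4.0
tcp_pos: [0.5839, -0.1484, 0.1321]
ee_rot: [[-0.145, -0.989, 0.001], [-0.989, 0.145, -0.001], [0.0, -0.001, -1.0]]
wrist_force: [0.9, 0.3, 1.1]
gripper_width: 0.707
gripper_force: 0.0
```

```bash
python3 m.py w3
```

```text
4.0 [ 0.5839 -0.1484  0.1321] [-0.1451 -0.9894  0.0006] [  1.1351  25.3647 -11.2519   0.0434 -53.348   -9.5016]
brass top z [0.0582 0.0637 0.0651]
[ 0.5864 -0.1473] 690 ((586.64208984375, -146.39990234375), (8.772317886352539, 39.55685806274414), 82.26172637939453)
[ 0.578  -0.2097] 689 ((577.9085083007812, -209.38966369628906), (8.317166328430176, 39.41728591918945), 82.47543334960938)
[ 0.5732 -0.2408] 681 ((573.2450561523438, -240.88514709472656), (8.05525016784668, 38.68645477294922), 82.62061309814453)
[ 0.583  -0.1787] 727 ((583.329345703125, -177.95025634765625), (8.987049102783203, 39.22634506225586), 82.49712371826172)
fix 5244 ((442.9779052734375, -223.54751586914062), (64.5790786743164, 168.6153564453125), 8.985356330871582)
rack 2430 ((578.5202026367188, -216.01251220703125), (194.44955444335938, 56.74736022949219), 83.20793151855469)
axis deg 8.985356330871582
blue 0.014 386 x [19.7956 37.7833 47.2902] y [-19.1921  19.6761]
blue 0.046 143 x [18.0385 25.4233 33.9985] y [-3.8386  3.0539]
blue 0.058 162 x [ 5.2517  9.201  14.3185] y [-13.7853  13.7463]
blue 0.066 230 x [ 5.3011  9.7661 14.3586] y [-13.4566  13.8466]
red 0.014 60 x [-16.2968 -11.3111  -6.0984] y [11.4987 13.1314]
red 0.03 120 x [-16.186  -11.5534  -5.777 ] y [ 6.1759 13.0846]
red 0.046 228 x [-15.7322  -8.9134  -5.1357] y [-11.2542  12.9223]
red 0.058 169 x [-17.8159 -13.4382 -10.7715] y [-11.2806  12.8728]
red 0.066 267 x [-22.0151 -18.8082 -15.1546] y [-12.3041  12.3709]
```

Emit:
drive_tool:
  rows:
    - [70,2.7,1.9,-5,0,0,0.012]
    - [70,0,0,-20,0,0,0]
    - [70,0,0,-25,0,0,0]
    - [70,0,0,-22,0,0,0]
    - [70,0,0,-9,0,0,0]

```text
time_s: 4.47
tcp_pos: [0.5852, -0.145, 0.0499]
ee_rot: [[-0.132, -0.991, -0.001], [-0.991, 0.132, 0.001], [-0.001, 0.001, -1.0]]
wrist_force: [0.1, -0.1, -0.2]
gripper_width: 0.7
gripper_force: 0.0
```

Emit:
drive_tool:
  rows:
    - [70,0,0,0,0,0,0]
    - [70,0,0,0,0,0,0]
    - [40,0,0,0,0,0,0]
    - [35,0,0,0,0,0,0]
    - [20,0,0,0,0,0,0]

```text
time_s: 4.88
tcp_pos: [0.5873, -0.1456, 0.0519]
ee_rot: [[-0.131, -0.991, 0.003], [-0.991, 0.131, -0.0], [-0.0, -0.003, -1.0]]
wrist_force: [0.1, 0.2, 0.9]
gripper_width: 0.554
gripper_force: 0.0
```

Emit:
drive_tool:
  rows:
    - [20,0,0,0,0,0,0]
    - [20,0,0,0,0,0,0]
    - [20,0,0,0,0,0,0]

```text
time_s: 5.13
tcp_pos: [0.5869, -0.1457, 0.0512]
ee_rot: [[-0.131, -0.991, 0.001], [-0.991, 0.131, -0.0], [0.0, -0.001, -1.0]]
wrist_force: [-0.6, 0.4, 4.2]
gripper_width: 0.457
gripper_force: 30.0
```

Emit:
drive_tool:
  rows:
    - [20,0,0,8,0,0,0]
    - [20,0,0,20,0,0,0]
    - [20,0,0,30,0,0,0]
    - [20,0,0,30,0,0,0]
    - [20,-12,-6,7,0,0,0.03]

```text
time_s: 5.55
tcp_pos: [0.579, -0.1516, 0.1509]
ee_rot: [[-0.099, -0.995, 0.011], [-0.995, 0.099, -0.002], [0.001, -0.011, -1.0]]
wrist_force: [0.8, 0.2, -0.1]
gripper_width: 0.453
gripper_force: 30.0
```

Emit:
drive_tool:
  rows:
    - [20,-30,-16,0,0,0,0.06]
    - [20,-34,-18,0,0,0,0.066]
    - [20,-32,-17,0,0,0,0.06]
    - [20,-24,-13,0,0,0,0.04]
    - [20,-12.2,-6.2,0,0,0,0.03]

```text
time_s: 5.97
tcp_pos: [0.4386, -0.2226, 0.1454]
ee_rot: [[0.153, -0.988, -0.002], [-0.988, -0.153, 0.001], [-0.001, 0.002, -1.0]]
wrist_force: [0.3, 1.3, -1.6]
gripper_width: 0.456
gripper_force: 30.0
```

Emit:
drive_tool:
  rows:
    - [20,0,0,0,0,0,0]
    - [20,0,0,0,0,0,0]
    - [20,0,0,0,0,0,0]

```text
time_s: 6.22
tcp_pos: [0.4431, -0.2218, 0.1457]
ee_rot: [[0.153, -0.988, 0.001], [-0.988, -0.153, -0.0], [0.0, -0.001, -1.0]]
wrist_force: [0.6, 0.0, -0.8]
gripper_width: 0.454
gripper_force: 30.0
```

```bash
cat > m2.py <<'E'
from h import *
import sys
np.set_printoptions(precision=1,suppress=True,linewidth=160)
s=sense(); tcp=np.array(s["tcp_pos"]); R=np.array(s["ee_rot"]); print(s["time_s"],tcp*1000,np.degrees(np.arctan2(R[1,1],R[0,1])),s["wrist_force"])
c=wrist(); P,H,S,V=feats(c); cv2.imwrite(f"pics/{sys.argv[1]}.png",c["frame"][:,:,::-1])
a=np.radians(8.85); ux=np.array([-np.sin(a),np.cos(a)]); uy=np.array([np.cos(a),np.sin(a)]); o=np.array([.4421,-.2180])
print("tcp fix xy rel blue face",(tcp[:2]-o)@ux*1000,(tcp[:2]-o)@uy*1000)
Z=P[:,2]; 
a_=P[(abs(Z-.012)<.003)&(abs(P[:,0]-.43)<.06)&(S<60)&(V<140)]
r=cv2.minAreaRect((a_[:,:2]*1000).astype(np.float32)); print("plate",r, "ctr y",(np.array(r[0])/1000-o)@uy*1000)
for n,m in(("blue",(H>100)&(H<125)),("red",(H<6)|(H>170)),("brass",(H>10)&(H<32))):
    g=P[m&(S>90)&(Z>.016)&(P[:,0]<.5)]
    for lo,hi in((.016,.03),(.03,.046),(.046,.058),(.058,.066),(.066,.072),(.072,.09)):
        e=g[(g[:,2]>=lo)&(g[:,2]<hi)]
        if len(e)>3:
            X=(e[:,:2]-o)@ux*1000; Y=(e[:,:2]-o)@uy*1000
            print(n,lo,len(e),"x",np.percentile(X,[2,50,98]),"y",np.percentile(Y,[2,98]))
E
python3 m2.py w4
```

```text
6.2167 [ 443.1 -221.8  145.7] -171.1886906794138 [ 0.6  0.  -0.8]
tcp fix xy rel blue face -3.9121038463982676 0.42755903803702106
plate ((445.3332824707031, -243.3975830078125), (64.7197265625, 128.8140411376953), 8.802861213684082) ctr y -0.7125830391925249
blue 0.016 239 x [-1.  16.7 39.5] y [-20.4  19. ]
blue 0.03 134 x [-1.2 -0.5  0.2] y [-14.  13.]
blue 0.046 268 x [-1.1 -0.1 26.9] y [-14.1  13.6]
blue 0.058 286 x [-1.2  0.1  7.9] y [-14.4  13.4]
blue 0.066 207 x [-0.4  3.   8.1] y [-14.9  13.7]
red 0.03 57 x [-22.5 -22.3 -21.8] y [-12.6  11.3]
red 0.046 78 x [-17.1 -14.2 -11.8] y [-12.6  11.6]
red 0.058 96 x [-28.1 -18.2 -16.4] y [-12.6  11.1]
red 0.066 333 x [-28.5 -25.5 -21.3] y [-13.   11.8]
```

View pics/w4.png

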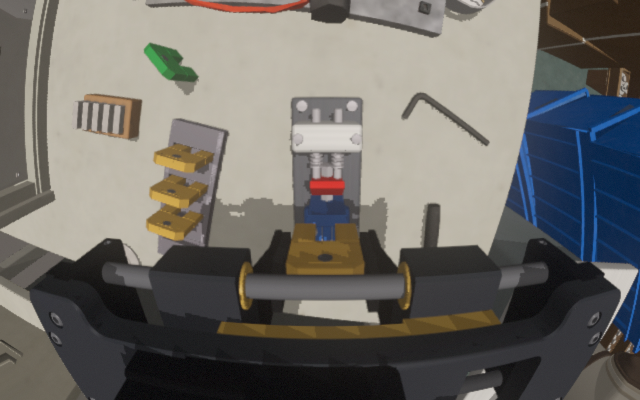

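Run:
```python
from h import *
np.set_printoptions(precision=1,suppress=True,linewidth=160)
tcp=np.array(sense()["tcp_pos"]); c=wrist(); P,(v,u)=wcloud(c,np.ones((400,640),bool)); H,S,V=cv2.cvtColor(c["frame"],cv2.COLOR_RGB2HSV)[v,u].astype(int).T
a=np.radians(8.85); ux=np.array([-np.sin(a),np.cos(a)]); uy=np.array([np.cos(a),np.sin(a)]); o=np.array([.4421,-.2180])
D=(P[:,:2]-o); X=D@ux*1000; Y=D@uy*1000; Z=P[:,2]*1000
m=(H>10)&(H<32)&(S>90)&(abs(X)<30)&(abs(Y)<30)&(Z>90)&(Z<175)
print(m.sum(), "z",np.percentile(Z[m],[1,50,99]))
for lo in range(95,170,8):
    k=m&(Z>=lo)&(Z<lo+8)
    if k.sum()>5: print(lo,k.sum(),"x",np.percentile(X[k],[2,50,98]),"y",np.percentile(Y[k],[1,99]))
```

```text
3250 z [102.5 142.3 159.2]
95 46 x [-8.7 -7.9 -7.4] y [-18.3  19.8]
103 198 x [-8.6 -8.1 -7.5] y [-18.5  19.9]
111 221 x [-8.8 -8.1 -7.3] y [-18.4  19.9]
119 265 x [-8.7 -8.1 -7.4] y [-18.4  20.4]
127 448 x [-9.  -8.1 -7.4] y [-18.6  20.5]
135 503 x [-8.8 -8.1 -7.3] y [-18.7  20.6]
143 480 x [-8.9 -8.1 -7.4] y [-18.8  20.5]
151 1028 x [-8.7 -7.6 -2.5] y [-19.1  21.1]
159 61 x [-8.6 -6.5 -5.1] y [-11.6  14.7]
```

Emit:
drive_tool:
  rows:
    - [20,-1.1,-1.3,0,0,0,0]
    - [20,0,0,-15,0,0,0]
    - [20,0,0,-20,0,0,0]
    - [20,0,0,-10,0,0,0]
    - [20,0,0,0,0,0,0]

```text
time_s: 6.73
tcp_pos: [0.4402, -0.2227, 0.0981]
ee_rot: [[0.154, -0.988, -0.005], [-0.988, -0.154, 0.001], [-0.002, 0.005, -1.0]]
wrist_force: [0.4, -0.1, -0.4]
gripper_width: 0.454
gripper_force: 30.0
```

Emit:
drive_tool:
  rows:
    - [20,0,0,-8,0,0,0]
    - [20,0,0,-8,0,0,0]
    - [20,0,0,-8,0,0,0]
    - [20,0,0,0,0,0,0]
    - [20,0,0,0,0,0,0]

```text
time_s: 7.15
tcp_pos: [0.441, -0.2231, 0.076]
ee_rot: [[0.153, -0.988, -0.001], [-0.988, -0.153, 0.0], [-0.0, 0.001, -1.0]]
wrist_force: [0.0, 0.1, -0.1]
gripper_width: 0.453
gripper_force: 30.0
```

```bash
python3 m2.py w5
```

```text
7.15 [ 441.  -223.1   76. ] -171.17310782247665 [ 0.   0.1 -0.1]
tcp fix xy rel blue face -4.838879191025174 -1.8957694848329645
plate ((442.32623291015625, -223.46841430664062), (63.92345428466797, 169.25453186035156), 8.77016544342041) ctr y -0.6177660389731722
blue 0.03 37 x [-1.1 -0.6 -0. ] y [-7.   3.4]
red 0.03 320 x [-22.7 -22.1 -20.2] y [-13.2  11.9]
red 0.046 100 x [-22.6 -21.1 -13.6] y [-12.5  10.2]
red 0.058 90 x [-27.2 -18.3 -17.7] y [-12.6  10.6]
red 0.066 570 x [-28.3 -25.6 -22. ] y [-12.6  11.4]
brass 0.03 165 x [-9.7 -9.1 -8.4] y [-21.2  17.5]
brass 0.046 418 x [-9.9 -9.2 -8.4] y [-20.8  17.6]
brass 0.058 453 x [-10.1  -9.2  -8.5] y [-21.1  17.2]
brass 0.066 362 x [-9.9 -9.2 -8.4] y [-20.9  17.7]
brass 0.072 1681 x [-9.9 -8.9 -4. ] y [-21.1  18. ]
```

Emit:
drive_tool:
  rows:
    - [20,1.0,0.1,0,0,0,0]
    - [20,0,0,0,0,0,0]
    - [20,0,0,-6,0,0,0]
    - [20,0,0,-6,0,0,0]
    - [20,0,0,0,0,0,0]

```text
time_s: 7.62
tcp_pos: [0.4412, -0.2228, 0.0631]
ee_rot: [[0.153, -0.988, -0.002], [-0.988, -0.153, 0.001], [-0.001, 0.002, -1.0]]
wrist_force: [0.4, 0.3, -1.5]
gripper_width: 0.455
gripper_force: 30.0
```

Emit:
drive_tool:
  rows:
    - [20,0,0,-4,0,0,0]
    - [20,0,0,-2,0,0,0]
    - [20,0,0,0,0,0,0]
    - [20,0,0,0,0,0,0]

```text
time_s: 7.95
tcp_pos: [0.4421, -0.223, 0.0582]
ee_rot: [[0.153, -0.988, -0.0], [-0.988, -0.153, 0.0], [-0.0, 0.0, -1.0]]
wrist_force: [0.7, -0.7, -0.2]
gripper_width: 0.46
gripper_force: 30.0
```

Emit:
drive_tool:
  rows:
    - [20,0,0,-1.5,0,0,0]
    - [20,0,0,0,0,0,0]
    - [20,-0.15,1.0,0,0,0,0]
    - [20,0,0,0,0,0,0]
    - [20,0,0,0,0,0,0]

```text
time_s: 8.37
tcp_pos: [0.4424, -0.2221, 0.0572]
ee_rot: [[0.154, -0.988, 0.001], [-0.988, -0.154, -0.0], [0.0, -0.001, -1.0]]
wrist_force: [0.4, -0.7, -0.4]
gripper_width: 0.455
gripper_force: 30.0
```

Emit:
drive_tool:
  rows:
    - [20,-0.1,0.7,-1.0,0,0,0]
    - [20,0,0,0,0,0,0]
    - [20,0,0,0,0,0,0]

```text
time_s: 8.62
tcp_pos: [0.4425, -0.2221, 0.0571]
ee_rot: [[0.154, -0.988, 0.001], [-0.988, -0.154, -0.001], [0.002, -0.001, -1.0]]
wrist_force: [-0.9, -3.5, 7.0]
gripper_width: 0.452
gripper_force: 30.0
```

Emit:
drive_tool:
  rows:
    - [65,0,0,0.5,0,0,0]
    - [65,0,0,0,0,0,0]
    - [65,0,0,0,0,0,0]
    - [65,0,0,0,0,0,0]
    - [65,0,0,10,0,0,0]

```text
time_s: 9.03
tcp_pos: [0.4404, -0.2208, 0.0647]
ee_rot: [[0.153, -0.988, -0.005], [-0.988, -0.153, 0.001], [-0.002, 0.004, -1.0]]
wrist_force: [0.1, -0.8, -0.7]
gripper_width: 0.642
gripper_force: 0.0
```

Emit:
drive_tool:
  rows:
    - [70,0,0,25,0,0,0]
    - [70,0,0,30,0,0,0]
    - [70,0,0,20,0,0,0]
    - [70,0,0,0,0,0,0]
    - [70,0,0,0,0,0,0]

```text
time_s: 9.45
tcp_pos: [0.4424, -0.2212, 0.1422]
ee_rot: [[0.153, -0.988, 0.003], [-0.988, -0.153, 0.0], [0.0, -0.003, -1.0]]
wrist_force: [-0.2, 0.5, -0.5]
gripper_width: 0.699
gripper_force: 0.0
```

```bash
python3 m2.py w6
```

```text
9.45 [ 442.4 -221.2  142.2] -171.1765419944861 [-0.2  0.5 -0.5]
tcp fix xy rel blue face -3.1788289503340668 -0.15012259397207575
plate ((417.7675476074219, -229.5856170654297), (114.48980712890625, 172.57200622558594), 8.315329551696777) ctr y -25.825188359245214
blue 0.016 361 x [19.5 35.3 42.3] y [-20.3  19.5]
blue 0.046 120 x [15.2 21.  27. ] y [-4.   2.7]
blue 0.058 157 x [1.8 5.1 8.5] y [-15.3  14. ]
blue 0.066 189 x [1.1 4.9 8.2] y [-14.4  13.1]
red 0.03 120 x [-22.9 -22.3 -21.5] y [-12.9  11.7]
red 0.046 63 x [-15.6 -14.8 -12.6] y [-12.1  10.9]
red 0.058 96 x [-20.2 -18.  -17.1] y [-12.1  10.9]
red 0.066 279 x [-27.5 -25.  -21.8] y [-13.   11.7]
brass 0.016 33 x [-9.2 -8.6 -7.9] y [-19.2  19.3]
brass 0.03 165 x [-9.4 -8.6 -7.9] y [-19.2  19. ]
brass 0.046 227 x [-9.2 -8.6 -7.9] y [-18.9  18.7]
brass 0.058 189 x [-8.9 -8.4 -1.4] y [-19.7  20. ]
brass 0.066 524 x [-9.  -5.5 -1.3] y [-17.2  17.1]
```

View pics/w6.png

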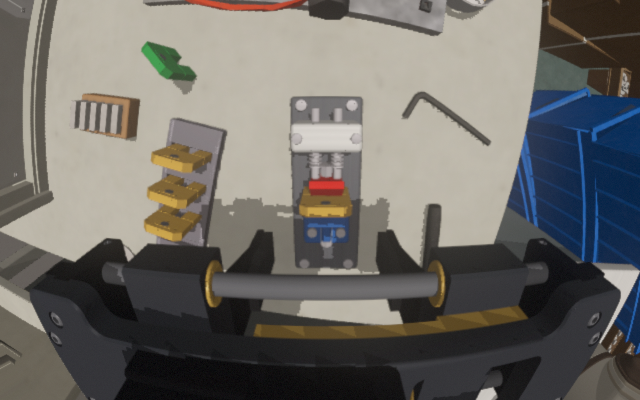

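The picture shows shim 1 standing over the rail at (325,204) between the pad and the stop, fully down. Three shims remain in the rack. Next is the second shim, gripped offset so the fingers clear the first.

Emit:
drive_tool:
  rows:
    - [70,15,4,0,0,0,-0.04]
    - [70,30,9,0,0,0,-0.06]
    - [70,35,10,0,0,0,-0.066]
    - [70,30,9,0,0,0,-0.06]
    - [70,20,5,0,0,0,-0.04]

```text
time_s: 9.92
tcp_pos: [0.5737, -0.1833, 0.1392]
ee_rot: [[-0.113, -0.994, -0.002], [-0.994, 0.113, 0.0], [0.0, 0.002, -1.0]]
wrist_force: [0.2, 0.2, -0.5]
gripper_width: 0.701
gripper_force: 0.0
```

Emit:
drive_tool:
  rows:
    - [70,10.3,2.3,0,0,0,-0.02]
    - [70,0,0,0,0,0,0]
    - [70,0,0,0,0,0,0]
    - [70,0,0,0,0,0,0]

```text
time_s: 10.25
tcp_pos: [0.5805, -0.1823, 0.1406]
ee_rot: [[-0.132, -0.991, -0.003], [-0.991, 0.132, 0.0], [-0.0, 0.003, -1.0]]
wrist_force: [-0.3, -0.5, 0.0]
gripper_width: 0.701
gripper_force: 0.0
```

Run:
```python
from h import *
np.set_printoptions(precision=4,suppress=True,linewidth=160)
print(sense()["tcp_pos"],np.array(sense()["ee_rot"])[:2,1])
c=wrist(); P,H,S,V=feats(c)
q=P[(H>10)&(H<32)&(S>90)&(P[:,2]>.045)&(P[:,0]>.53)]
k=cv2.kmeans((q[:,:2]).astype(np.float32),3,None,(3,100,1e-7),20,cv2.KMEANS_PP_CENTERS)
for i in range(3):
    a=q[k[1].ravel()==i]; print(len(a),cv2.minAreaRect((a[:,:2]*1000).astype(np.float32)))
```

```text
[ 0.5805 -0.1823  0.1406] [-0.9913  0.1318]
812 ((582.8680419921875, -178.06581115722656), (9.060760498046875, 40.03676986694336), 82.20327758789062)
795 ((577.8378295898438, -209.5582733154297), (8.768699645996094, 39.95750427246094), 82.62841796875)
698 ((573.1611328125, -241.11544799804688), (8.325682640075684, 39.47834396362305), 82.58763885498047)
```

Good; x needs about +1.8 mm, then down 89 mm.

Emit:
drive_tool:
  rows:
    - [70,1.8,0,-10,0,0,0]
    - [70,0,0,-25,0,0,0]
    - [70,0,0,-30,0,0,0]
    - [70,0,0,-18,0,0,0]
    - [70,0,0,-6.5,0,0,0]

```text
time_s: 10.72
tcp_pos: [0.5809, -0.182, 0.0482]
ee_rot: [[-0.133, -0.991, -0.007], [-0.991, 0.133, 0.001], [-0.0, 0.007, -1.0]]
wrist_force: [-0.5, -0.6, -0.3]
gripper_width: 0.699
gripper_force: 0.0
```

Emit:
drive_tool:
  rows:
    - [70,0,0,0,0,0,0]
    - [70,0,0,0,0,0,0]
    - [20,0,0,0,0,0,0]
    - [20,0,0,0,0,0,0]
    - [20,0,0,0,0,0,0]

```text
time_s: 11.13
tcp_pos: [0.5848, -0.1821, 0.0533]
ee_rot: [[-0.131, -0.991, 0.003], [-0.991, 0.131, -0.0], [-0.0, -0.003, -1.0]]
wrist_force: [0.6, 0.7, -0.2]
gripper_width: 0.55
gripper_force: 0.0
```

Emit:
drive_tool:
  rows:
    - [20,0,0,0,0,0,0]
    - [20,0,0,0,0,0,0]
    - [20,0,0,0,0,0,0]

```text
time_s: 11.38
tcp_pos: [0.5839, -0.182, 0.0527]
ee_rot: [[-0.131, -0.991, 0.0], [-0.991, 0.131, -0.0], [0.0, -0.0, -1.0]]
wrist_force: [-2.0, 0.6, 5.6]
gripper_width: 0.453
gripper_force: 30.0
```

Emit:
drive_tool:
  rows:
    - [20,0,0,8,0,0,0]
    - [20,0,0,20,0,0,0]
    - [20,0,0,30,0,0,0]
    - [20,0,0,30,0,0,0]
    - [20,-12,-4,10,0,0,0.03]

```text
time_s: 11.8
tcp_pos: [0.5764, -0.1863, 0.1551]
ee_rot: [[-0.099, -0.995, 0.01], [-0.995, 0.099, -0.003], [0.001, -0.011, -1.0]]
wrist_force: [0.2, 0.6, 0.9]
gripper_width: 0.453
gripper_force: 30.0
```

Emit:
drive_tool:
  rows:
    - [20,-30,-12,0,0,0,0.06]
    - [20,-34,-13,0,0,0,0.066]
    - [20,-30,-12,0,0,0,0.06]
    - [20,-22,-8,0,0,0,0.04]
    - [20,-11.3,-4.2,0,0,0,0.03]

```text
time_s: 12.22
tcp_pos: [0.4418, -0.2357, 0.1502]
ee_rot: [[0.153, -0.988, -0.001], [-0.988, -0.153, 0.001], [-0.001, 0.001, -1.0]]
wrist_force: [0.4, 0.4, -0.7]
gripper_width: 0.455
gripper_force: 30.0
```

Emit:
drive_tool:
  rows:
    - [20,0,0,0,0,0,0]
    - [20,0,0,0,0,0,0]
    - [20,0,0,0,0,0,0]

```text
time_s: 12.47
tcp_pos: [0.4458, -0.2352, 0.1503]
ee_rot: [[0.153, -0.988, 0.002], [-0.988, -0.153, -0.0], [0.001, -0.001, -1.0]]
wrist_force: [0.2, -0.1, -1.0]
gripper_width: 0.454
gripper_force: 30.0
```

```bash
sed -e 's/P,H,S,V=feats(c)/P,(v,u)=wcloud(c,np.ones((400,640),bool)); H,S,V=cv2.cvtColor(c["frame"],cv2.COLOR_RGB2HSV)[v,u].astype(int).T; k=(abs(P[:,0]-.44)<.05)\&(abs(P[:,1]+.22)<.05); P,H,S,V=P[k],H[k],S[k],V[k]/' -e 's/^a_=.*$//' -e 's/^r=cv2.*$//' -e 's/(.072,.09))/(.072,.085),(.085,.1),(.1,.115),(.115,.13),(.13,.145),(.145,.18))/' m2.py > m3.py; python3 m3.py w7
```

```text
12.4667 [ 445.8 -235.2  150.3] -171.19063573281957 [ 0.2 -0.1 -1. ]
tcp fix xy rel blue face -17.604268676375177 0.9822557375498119
blue 0.016 32 x [27.6 31.3 34.7] y [-7.4  8. ]
blue 0.046 68 x [15.6 18.5 21.9] y [-4.9  3. ]
blue 0.058 46 x [2.7 5.4 8.2] y [-5.3  7.7]
blue 0.066 72 x [2.2 5.1 7.8] y [-5.2  7.7]
red 0.03 114 x [-22.8 -22.1 -21.5] y [-12.7  11.4]
red 0.046 58 x [-22.5 -16.2 -12.7] y [-12.1  10.3]
red 0.058 40 x [-21.6 -19.3 -16.1] y [-11.7  11. ]
red 0.066 295 x [-28.5 -25.5 -22. ] y [-13.3  11.1]
brass 0.016 40 x [-9.1 -8.6 -7.7] y [-19.7  18.9]
brass 0.03 147 x [-9.2 -8.6 -4.8] y [-19.4  19.4]
brass 0.046 232 x [-9.3 -8.6 -7.9] y [-18.9  18.9]
brass 0.058 212 x [-9.2 -8.4 -1.7] y [-19.6  19.7]
brass 0.066 425 x [-8.9 -6.  -1.1] y [-17.4  17.1]
brass 0.1 316 x [-18.2 -17.5 -15.4] y [-17.6  19.9]
brass 0.115 461 x [-18.3 -17.5 -16.7] y [-17.9  20.4]
brass 0.13 837 x [-18.3 -17.5 -16.8] y [-18.1  20.5]
brass 0.145 1191 x [-18.3 -17.5 -15.6] y [-18.1  20.9]
```

View pics/w7.png

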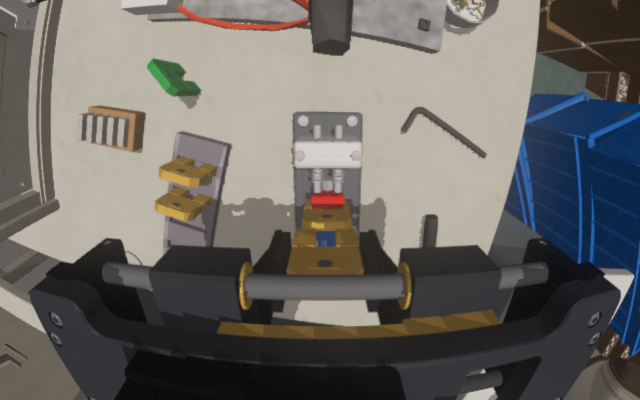

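The picture shows the held shim at (325,258), just on the pad side of the placed one at (325,215). It needs about -1.2 mm along fixture y. I'll stop above the first shim's top and check.

Emit:
drive_tool:
  rows:
    - [20,-1.2,-0.2,0,0,0,0]
    - [20,0,0,-10,0,0,0]
    - [20,0,0,-14,0,0,0]
    - [20,0,0,0,0,0,0]
    - [20,0,0,0,0,0,0]

```text
time_s: 12.93
tcp_pos: [0.4435, -0.2352, 0.1253]
ee_rot: [[0.154, -0.988, -0.002], [-0.988, -0.154, 0.0], [-0.001, 0.002, -1.0]]
wrist_force: [0.2, -0.6, -0.9]
gripper_width: 0.454
gripper_force: 30.0
```

```bash
python3 m3.py w8 | grep -v blue
```

```text
12.9333 [ 443.5 -235.2  125.3] -171.1437383726257 [ 0.2 -0.6 -0.9]
red 0.03 160 x [-22.7 -22.  -21.3] y [-12.8  11.7]
red 0.046 83 x [-22.3 -15.8 -14.7] y [-11.7  10.8]
red 0.058 48 x [-28.  -19.4 -18.8] y [-11.9  10.6]
red 0.066 352 x [-28.3 -25.7 -22.4] y [-12.9  11.9]
brass 0.016 41 x [-9.2 -8.6 -8. ] y [-19.2  19.1]
brass 0.03 146 x [-9.  -8.5 -7.6] y [-19.4  19.6]
brass 0.046 307 x [-9.4 -8.6 -7.9] y [-19.1  19. ]
brass 0.058 86 x [-9.2 -8.5 -7.8] y [-17.2  17. ]
brass 0.066 219 x [-9.  -5.6 -1.1] y [-7.6  5. ]
brass 0.072 177 x [-17.8 -16.8 -12.5] y [-20.3  17.5]
brass 0.085 453 x [-17.8 -17.1 -16.1] y [-20.2  18.1]
brass 0.1 716 x [-17.8 -17.  -16.2] y [-20.3  18.3]
brass 0.115 934 x [-17.9 -17.1 -16.3] y [-20.2  18.5]
brass 0.13 544 x [-17.8 -17.  -14.7] y [-20.2  18.6]
brass 0.145 28 x [-28.6 -17.9  -8.1] y [-33.2  31. ]
```

Emit:
drive_tool:
  rows:
    - [20,0.9,-0.4,0,0,0,0]
    - [20,0,0,0,0,0,0]
    - [20,0,0,-5,0,0,0]
    - [20,0,0,-5,0,0,0]
    - [20,0,0,-4,0,0,0]

```text
time_s: 13.4
tcp_pos: [0.4442, -0.2358, 0.1114]
ee_rot: [[0.153, -0.988, -0.0], [-0.988, -0.153, 0.0], [-0.0, 0.0, -1.0]]
wrist_force: [0.6, -0.9, -0.8]
gripper_width: 0.457
gripper_force: 30.0
```

Emit:
drive_tool:
  rows:
    - [20,0,0,0,0,0,0]
    - [20,0,0,0,0,0,0]

```text
time_s: 13.57
tcp_pos: [0.4442, -0.2358, 0.1114]
ee_rot: [[0.153, -0.988, -0.001], [-0.988, -0.153, 0.0], [-0.0, 0.001, -1.0]]
wrist_force: [0.5, 0.3, 0.0]
gripper_width: 0.452
gripper_force: 30.0
```

```bash
python3 m3.py w9 | grep -v blue
```

```text
13.5667 [ 444.2 -235.8  111.4] -171.1768642451746 [0.5 0.3 0. ]
red 0.03 214 x [-22.9 -22.  -20.3] y [-13.   11.7]
red 0.046 95 x [-22.2 -20.7 -14.2] y [-11.9  11.4]
red 0.058 35 x [-21.9 -18.8 -18.4] y [-11.6  10.4]
red 0.066 383 x [-28.1 -25.5 -22.4] y [-12.5  11.1]
brass 0.016 49 x [-9.1 -8.6 -7.9] y [-19.6  19.4]
brass 0.03 167 x [-9.3 -8.6 -7.9] y [-19.3  19.5]
brass 0.046 108 x [-9.5 -8.7 -8. ] y [-7.2  5.1]
brass 0.058 104 x [-18.2  -8.9  -7.7] y [-17.9  18. ]
brass 0.066 266 x [-18.5 -17.4  -6.8] y [-19.1  17.7]
brass 0.072 397 x [-18.6 -17.9 -17. ] y [-19.8  18.5]
brass 0.085 683 x [-18.6 -17.8 -17. ] y [-19.8  18.9]
brass 0.1 900 x [-18.6 -17.8 -17.1] y [-19.7  18.9]
brass 0.115 645 x [-18.7 -17.8 -15.4] y [-19.7  19.2]
brass 0.13 4 x [-29.6 -29.1 -28.8] y [-32.9 -32. ]
brass 0.145 275 x [-54.6 -49.7 -13.5] y [-25.2  24.5]
```

Emit:
drive_tool:
  rows:
    - [20,0.3,0.5,-4,0,0,0]
    - [20,0,0,-4,0,0,0]
    - [20,0,0,-4,0,0,0]
    - [20,0,0,-4,0,0,0]
    - [20,0,0,0,0,0,0]

```text
time_s: 14.03
tcp_pos: [0.4443, -0.2348, 0.0949]
ee_rot: [[0.153, -0.988, -0.001], [-0.988, -0.153, 0.001], [-0.001, 0.001, -1.0]]
wrist_force: [1.0, 2.6, 0.0]
gripper_width: 0.456
gripper_force: 30.0
```

Emit:
drive_tool:
  rows:
    - [20,0,0,-4,0,0,0]
    - [20,0,0,-4,0,0,0]
    - [20,0,0,-3,0,0,0]
    - [20,0,0,0,0,0,0]
    - [20,0,0,0,0,0,0]

```text
time_s: 14.45
tcp_pos: [0.444, -0.235, 0.084]
ee_rot: [[0.153, -0.988, -0.002], [-0.988, -0.153, 0.001], [-0.001, 0.002, -1.0]]
wrist_force: [-0.2, 4.7, -2.2]
gripper_width: 0.452
gripper_force: 30.0
```

```bash
python3 m3.py w10 | grep -v blue
```

```text
14.45 [ 444. -235.   84.] -171.20139767804022 [-0.2  4.7 -2.2]
red 0.03 299 x [-29.1 -28.4 -26. ] y [-13.2  11.5]
red 0.046 136 x [-28.9 -27.  -18.9] y [-12.2  10.6]
red 0.058 42 x [-33.2 -24.7 -24.1] y [-12.   11.1]
red 0.066 502 x [-34.5 -31.9 -28.9] y [-13.   11.6]
red 0.145 4 x [-42.3 -41.9 -41.3] y [16.2 39.6]
brass 0.016 25 x [-9.1 -8.5 -5.2] y [-19.2  19.9]
brass 0.03 159 x [-17.   -9.   -7.9] y [-20.   18.3]
brass 0.046 404 x [-17.3 -16.5  -8.2] y [-19.8  18.5]
brass 0.058 290 x [-17.3 -16.7 -15.9] y [-19.6  18.8]
brass 0.066 329 x [-17.7 -16.9 -16.1] y [-19.9  18.2]
brass 0.072 764 x [-17.8 -16.9 -16.2] y [-19.9  18.9]
brass 0.085 819 x [-17.8 -17.  -14.7] y [-19.9  19.1]
brass 0.1 6 x [-28.5 -28.2 -27.7] y [-33.2  25.1]
brass 0.115 8 x [-13.  -10.3  -7.5] y [-25.3  24.2]
brass 0.13 61 x [-51.6 -48.1 -14.6] y [-25.1  24.5]
brass 0.145 4517 x [-52.1 -40.9 -39.7] y [-50.4  27.7]
```

Emit:
drive_tool:
  rows:
    - [20,0.4,0,-4,0,0,0]
    - [20,0,0,-5,0,0,0]
    - [20,0,0,-5,0,0,0]
    - [20,0,0,0,0,0,0]
    - [20,0,0,0,0,0,0]

```text
time_s: 14.92
tcp_pos: [0.4445, -0.2351, 0.07]
ee_rot: [[0.153, -0.988, -0.001], [-0.988, -0.153, 0.001], [-0.001, 0.001, -1.0]]
wrist_force: [-0.9, 4.3, -2.4]
gripper_width: 0.455
gripper_force: 30.0
```

Emit:
drive_tool:
  rows:
    - [20,0,0,-4,0,0,0]
    - [20,0,0,-4,0,0,0]
    - [20,0,0,-2,0,0,0]
    - [20,0,0,0,0,0,0]
    - [20,0,0,0,0,0,0]

```text
time_s: 15.33
tcp_pos: [0.4447, -0.2353, 0.0607]
ee_rot: [[0.153, -0.988, -0.001], [-0.988, -0.153, 0.0], [-0.0, 0.001, -1.0]]
wrist_force: [-2.0, 4.2, 2.1]
gripper_width: 0.456
gripper_force: 30.0
```

Emit:
drive_tool:
  rows:
    - [20,0,0,-1.5,0,0,0]
    - [20,0,0,0,0,0,0]
    - [20,0,0,-1.5,0,0,0]
    - [20,0,0,0,0,0,0]
    - [20,0,0,0,0,0,0]

```text
time_s: 15.75
tcp_pos: [0.4449, -0.2355, 0.0586]
ee_rot: [[0.154, -0.988, -0.0], [-0.988, -0.154, -0.0], [0.0, 0.0, -1.0]]
wrist_force: [-5.3, 3.7, 7.6]
gripper_width: 0.452
gripper_force: 30.0
```

```bash
python3 m3.py w11 | grep -v blue
```

```text
15.75 [ 444.9 -235.5   58.6] -171.15678100943668 [-5.3  3.7  7.6]
red 0.03 486 x [-30.1 -29.3 -25. ] y [-12.9  11.2]
red 0.046 198 x [-29.6 -27.8 -25.1] y [-12.6  11.8]
red 0.066 589 x [-35.3 -33.  -30.3] y [-12.9  11.3]
red 0.145 22 x [-44.8 -43.  -39.4] y [-6.2 40.9]
brass 0.016 130 x [-18.2 -17.5 -16.8] y [-19.4  19.7]
brass 0.03 157 x [-19.2 -17.6 -16.8] y [-19.3  19.9]
brass 0.046 706 x [-18.3 -17.5 -16.9] y [-19.1  19.7]
brass 0.058 559 x [-18.4 -17.6 -15.1] y [-19.3  20. ]
brass 0.066 339 x [-30.8 -17.6 -16.3] y [-17.1  17.6]
brass 0.085 5 x [-29.6 -29.  -10.1] y [-31.8 -24.9]
brass 0.1 26 x [-47.9 -18.7 -10.2] y [-24.5  25.3]
brass 0.115 467 x [-54.2 -48.2 -29.8] y [-24.4  25.3]
brass 0.13 4105 x [-47.2 -41.4 -40.4] y [-49.8  28.4]
brass 0.145 30 x [-44.2 -43.1 -40.2] y [-7.3 37.6]
```

Emit:
drive_tool:
  rows:
    - [65,0,0,0,0,0,0]
    - [65,0,0,0,0,0,0]
    - [65,0,0,0,0,0,0]
    - [65,0,0,0,0,0,0]
    - [65,0,0,8,0,0,0]

```text
time_s: 16.22
tcp_pos: [0.4445, -0.2353, 0.0648]
ee_rot: [[0.153, -0.988, -0.002], [-0.988, -0.153, 0.0], [-0.001, 0.002, -1.0]]
wrist_force: [-0.0, -0.1, 0.2]
gripper_width: 0.638
gripper_force: 0.0
```

Emit:
drive_tool:
  rows:
    - [70,0,0,25,0,0,0]
    - [70,0,0,30,0,0,0]
    - [70,0,0,30,0,0,0]
    - [70,0,0,0,0,0,0]
    - [70,0,0,0,0,0,0]

```text
time_s: 16.63
tcp_pos: [0.4466, -0.2357, 0.1533]
ee_rot: [[0.154, -0.988, 0.006], [-0.988, -0.154, -0.001], [0.002, -0.006, -1.0]]
wrist_force: [-0.5, 0.5, -0.4]
gripper_width: 0.699
gripper_force: 0.0
```

```bash
python3 m3.py w12
```

```text
16.6333 [ 446.6 -235.7  153.3] -171.16746560920004 [-0.5  0.5 -0.4]
tcp fix xy rel blue face -18.151989257940443 1.7139101118316507
blue 0.016 258 x [20.4 35.9 41.2] y [-20.8  19.1]
blue 0.046 110 x [16.4 21.3 27.2] y [-4.7  3.3]
blue 0.058 134 x [2.4 5.3 9. ] y [-14.3  13.8]
blue 0.066 143 x [2.  5.5 8.6] y [-14.9  13.1]
red 0.016 4 x [-28.3 -28.2 -17.9] y [-5.5 14.1]
red 0.03 97 x [-29.3 -28.6 -27.9] y [-13.   11.8]
red 0.046 63 x [-28.6 -21.5 -18.8] y [-12.3  10.7]
red 0.058 84 x [-34.  -26.6 -23.8] y [-11.9  11.4]
red 0.066 260 x [-34.3 -31.8 -26.8] y [-13.1  11.5]
brass 0.016 34 x [-17.2 -16.5  -4.5] y [-19.3  19.8]
brass 0.03 78 x [-17.3 -16.6 -15.7] y [-19.2  19.5]
brass 0.046 190 x [-17.1 -16.4 -15.9] y [-18.6  19.5]
brass 0.058 241 x [-17.3 -16.3  -1.9] y [-18.8  20.2]
brass 0.066 890 x [-16.8  -9.6  -1.3] y [-17.   17.5]
```

View pics/w12.png

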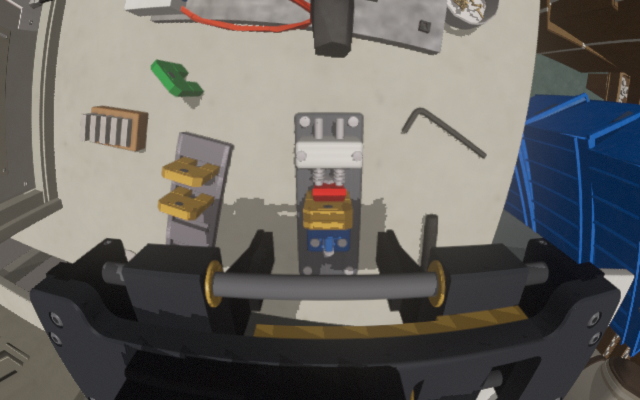

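The picture shows both shims tight together at (327,212) between the red pad and the blue stop. The pad is pushed back about 6 mm (its back edge went from x ≈ -22 to -28.5), and no brass shows above 72 mm. Two shims remain standing in the rack.

```bash
python3 -c "
from station import *
print(finish_job())"
```

```text
the job is handed in; nothing more can be done
None
```

I handed the job in at about 17 s: two shims stand over the rail, down on the floor and snug, with the red pad pushed back about 6 mm; the other two still stand in the rack.

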